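Seat the battery cover of the call-bell sounder

ROBOT

A 7-joint arm with a two-finger parallel gripper is mounted at the origin on a cart in front of the work surface, level with it; the furniture and walls round the work are solid. World frame = base frame: x ahead of the robot, y to its left, z up, the work surface at z = 0. Lengths are in m, angles in rad, forces in N, time in s.
With the tool pointing down it reaches from about 0.4 to 0.875 m from the base axis. Payload 4.4 kg.
Tool frame: the origin (TCP) lies between the finger pads; the fingertips stand 17 mm ahead of it and the grasp point (between the pads) lies 2 mm behind it; z points along the fingers, y is the line along which they close (so a half turn about z gives the same grasp; the last joint's range is limited). The gripper opens to 85 mm and grips with 20 to 120 N. Pads are 22 mm wide; open, the fingers measure 114 mm over their backs; the gripper's body (76 mm by 85 mm) begins 54 mm behind the grasp point. The pads swing forward as they close: fully open they stand 13 mm farther back than shut.
Start: joints at [-1.199, 0.628, 0.038, 1.517, -0.027, 0.996, -0.02], TCP at [0.276, 0.589, 0.248] pointing down, gripper open.
Joint ranges: [-3.06, 3.06], [-0.37, 2.12], [-1.25, 1.32], [0.18, 2.47], [-1.1, 4.24], [0.23, 1.98], [-2.94, 2.94]. Speed limits (rad/s): [2.57, 2.57, 3.14, 3.14, 3.14, 3.14, 3.14].

INTERFACE

Orientations are given as a unit quaternion [w, x, y, z].
In Python, from workcell import robot gives the robot as it stands.
- The arm moves only by the tool carry_out, never from a script. Its argument "steps" is a list of rows, each a list of 7 numbers: the opening, from 0 (shut) to 1 (fully open), then the shift along the world's x, y, z in m, then the turn, a rotation vector about the world's x, y, z in rad. In form: [[jaw, dx, dy, dz, ax, ay, az], ...]. A call has 1 to 10 rows; each row is the pose to reach, as a shift and turn from the pose commanded when the call began; what a row does not reach only later rows make up. A row lasts 1/12 s, in which the tool goes at most 41.7 mm and 7.16 degrees, less where a joint would pass 70% of its speed; a pose out of reach is approached as far as the arm can. A call with a gripper value outside its range is refused whole. The fingers move at their own pace and stop on an object; the grip force is fixed at half the most. Time passes only in rows, so rows that repeat a pose let the fingers close. It gives the time, the measured TCP pose, the force, the opening and the grip force at its end, in the units of the state.
- robot.observe(): the state, without advancing time (a new reading comes with each control period).
- robot.read_camera(name): name is "side" or "top"; returns the picture (420x560x3 uint8, red, green, blue); there is no depth.
- robot.calibration(name): a dict with "K" (3x3 intrinsics, pixels), "rvec" (rotation vector, rad) and "tvec" (3), from world to camera coordinates, as OpenCV has them. Camera axes: x right, y down, z forward; pixel columns grow to the right and rows downward; lengths in m; the calibration is good to about 2 mm. A picture is of the moment at which its call begins. calibration takes no time and is no camera call.
- robot.close_job(): hands the job in; it is judged then, once.
The state is a dict: "clock": time; "joint_positions": joint angles; "joint_velocities": joint speeds; "joint_torque": joint torques, N m; "eef_pos": TCP position; "orientation": TCP orientation; "contact_force": force on the tool from outside, world axes, zero at the start; "wrist_torque": the same for the moment, N m; "finger_gap": opening from 0.0 (shut) to 1.0 (fully open); "grasp_force": force on a finger pad.
Only numpy, scipy, OpenCV 4.12 (cv2) and the standard library are available. Lean on these libraries where they do the work, as an engineer would, in place of code of your own. Each camera call takes 0.05 s, during which the arm holds its last target. There are 200 camera calls.

TASK

The round battery cover of the call-bell sounder is only standing in its well. Take the hand press out of its stand, set it squarely on the cover and push by feel until the cover clicks fully home all round, keeping the push on for about half a second once it is home; never push harder than about 30 N or touch the cover with the gripper. Then put the press back upright in its stand, and leave the other things on the table where they are.

Things in the scene. Friction and masses are not known exactly. Their poses are not given: they have to be found in the camera images.
- well (a point): Centre of the battery well's mouth, in the top of the sounder: a fixed white plastic box 100 x 84 mm, 40 mm high. z up, x along the 100 mm side. Well 46 mm wide, 30 mm deep. A black rubber seal ring, 58 mm outside, stands 3 mm above the top and gives about 8 N per mm, at most 2 mm. Four sprung catches 5.5 mm below the mouth snap in over the cover's bead with a click.
- cover_top (a point): Centre of the upper face of the grey plastic battery cover (loose). z up. At first the cover stands on the catches, this point about 16 mm above the well's mouth; fully home its flange rests on the seal ring, this point about 7 mm above the mouth (less while pressed). The push needed rises to some 5 to 15 N, drops at the click, then rises again on the seal ring.
- punch_grip (a point): Middle of the dark wooden handle of the hand press, a loose tool that hangs upright in its stand. Handle: block 34 mm along x, 26 mm along y (grip across these flats), 52 mm high, z up along the tool. Below it, 26 to 32 mm under this point, a steel collar 48 mm wide; then a 20 mm sleeve, a thinner shank and a flat round rubber nose 22 mm wide.
- punch: The same hand press, about 0.2 kg; origin under the middle of its collar, 32 mm below the handle's middle, z up. Its shank is clamped where the last user left it: the nose ends anywhere from 92 to 124 mm below the handle's middle, different each time and not measured, so the touch must be felt. The clamp does not slip below 90 N.
- stand_mouth (a point): Centre of the top of the press's stand: a fixed dark steel tube, 54 mm wide, 108 mm high, on a round foot 84 mm wide; bore 34 mm wide at the top. z up. The press hangs in it, collar resting on this top and nose down the bore; the handle's middle is then 32 mm above this point.
- cover: The same cover, about 40 g; origin at the middle of its underside, 24 mm below its upper face, z up. Flange 58 mm wide, 4 mm thick, fine-toothed edge; under it a 44 mm skirt, 20 mm deep, with a tapered snap bead. A raised ring (30 mm inside, 3 mm high) on the upper face marks the middle, where the press's nose goes.
- strip_vial: small white vial with a blue lid, 31 x 29 x 48 mm; a bystander, origin under its middle. Leave it alone.
- meter: dark hand-held meter, 92 x 52 x 18 mm; a bystander, origin under its middle. Leave it alone.
- eraser: white eraser in a sleeve, 21 x 48 x 13 mm; a bystander, origin under its middle. Leave it alone.
- lancet_pen: blue lancing pen, 97 mm long, 16 mm thick; a bystander, origin under its middle. Leave it alone.
- marker_red: white marker pen with a black cap, 135 mm long; a bystander, origin under its middle. Leave it alone.
- tape_roll: roll of brown tape, 96 mm across, 48 mm high; a bystander, origin under its middle. Leave it alone.
- stapler: dark desk stapler, 126 x 32 x 51 mm; a bystander, origin under its middle. Leave it alone.
- door_keys: bunch of keys with a red tag, 84 x 118 x 8 mm; a bystander, origin under its middle. Leave it alone.

How it is judged:
By the outcome, as a careful person would: the job done as asked, in the order asked, and still so for the second after the job is handed in, with the robot touching nothing.
It also fails if it takes over 53 s, if anything falls off the work surface, if the arm or the gripper's body presses on something with over 40 N, if the wrist force passes 120 N, or if a joint passes its speed limit or range.

## Working session

There is one attempt and no reset: what is moved stays moved. The work goes in short steps, Python scripts to look and compute and a tool call to move; the robot and the scene stay as the last step left them, time stands still between calls to the robot, and variables do not carry over. Pictures are saved under pics/ and viewed, at most 13 in all, crops included, and the job is handed in when it is done.

Besides the shell and the picture viewer there is one more tool, called after ">>>" as name(argument=value, ...) on one line, values as JSON. carry_out: Moves the arm, as the interface text tells. Its arguments: {"type":"object","properties":{"steps":{"type":"array","items":{"type":"array","items":{"type":"number"}}}},"required":["steps"]}

```bash
mkdir -p pics; python3 - <<'E'
from workcell import robot
import cv2
for n in("top","side"):
    cv2.imwrite(f"pics/{n}0.png",robot.read_camera(n)[:,:,::-1])
    c=robot.calibration(n);print(n,c)
s=robot.observe();print(s)
E
```

```text
top {'K': array([[466.41757361,   0.        , 275.40894072],
       [  0.        , 466.41757361, 219.75341758],
       [  0.        ,   0.        ,   1.        ]]), 'rvec': array([ 2.12359438, -2.1626421 ,  0.19929291]), 'tvec': array([0.02295279, 0.59905771, 1.09139367])}
side {'K': array([[483.66513872,   0.        , 283.50112544],
       [  0.        , 483.66513872, 209.31286826],
       [  0.        ,   0.        ,   1.        ]]), 'rvec': array([ 0.01184598, -2.7802305 ,  1.44448187]), 'tvec': array([0.55156793, 0.08962309, 0.98269379])}
{'clock': 0.1, 'joint_positions': array([-1.19881176,  0.62925168,  0.03843889,  1.51824794, -0.0270268 ,
        0.99632822, -0.01998779]), 'joint_velocities': array([ 2.15639790e-03, -7.27604401e-05,  2.33191356e-05, -1.93600004e-03,
       -1.59112022e-03, -1.10722182e-03, -7.01154008e-04]), 'joint_torque': array([ 3.30269773e-03, -5.64537013e+01,  1.23045165e+00, -1.93976605e+01,
        1.12474296e-02,  5.39850531e-03, -7.58876098e-06]), 'eef_pos': array([0.27529434, 0.58823838, 0.2474886 ]), 'orientation': array([-1.90870241e-04,  2.17147011e-01,  9.76138534e-01, -8.37485266e-04]), 'contact_force': array([-0.129739  ,  0.11509433, -0.51993186]), 'wrist_torque': array([0.01042212, 0.00195091, 0.03931203]), 'grasp_force': 0.0, 'finger_gap': 1.002912223279156}
```

View pics/top0.png

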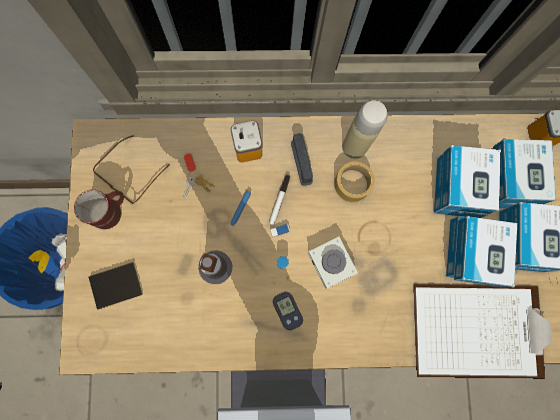

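View pics/side0.png

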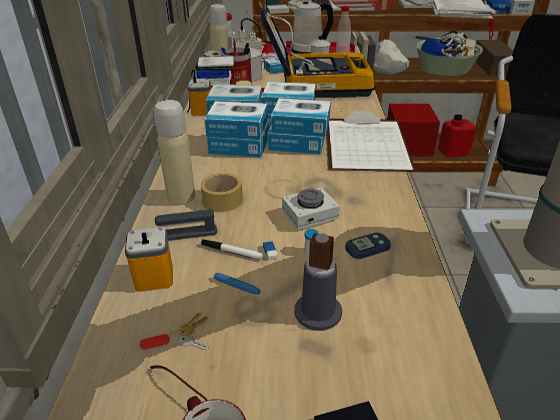

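The top view shows the sounder at about (333,261) with its cover, and the press in its stand at about (212,265). The side view shows the handle at about (321,250) and the cover at about (311,198). Next I'll take enlarged crops and do ray-based estimates.

```bash
cat > h.py <<'E'
import numpy as np,cv2
from workcell import robot
def cam(n):
    c=robot.calibration(n);R=cv2.Rodrigues(c["rvec"])[0];return c["K"],R,c["tvec"]
def ray(n,u,v):
    K,R,t=cam(n);return -R.T@t, R.T@np.linalg.inv(K)@np.array([u,v,1.])
def onz(n,u,v,z):
    o,d=ray(n,u,v);return o+d*(z-o[2])/d[2]
def tri(a,b):
    P=[np.c_[cam(n)[0]@cam(n)[1],cam(n)[0]@cam(n)[2]] for n in("top","side")]
    X=cv2.triangulatePoints(P[0],P[1],np.array(a,float),np.array(b,float))[:,0];return X[:3]/X[3]
def proj(n,p):
    K,R,t=cam(n);q=K@(R@np.array(p)+t);return q[:2]/q[2]
E
python3 - <<'E'
from h import *
t=cv2.imread("pics/top0.png");s=cv2.imread("pics/side0.png")
a=cv2.resize(t[225:305,185:365],None,fx=4.4,fy=4.4,interpolation=cv2.INTER_CUBIC)
cv2.imwrite("pics/tc.png",a)
b=cv2.resize(s[175:335,270:400],None,fx=3.7,fy=3.7,interpolation=cv2.INTER_CUBIC)
cv2.imwrite("pics/sc.png",b)
print("handle",tri((208,260),(321,238)),"cover",tri((334,260),(311,195)))
print(onz("top",334,260,.056),onz("top",208,261,.166),onz("side",319,310,0),proj("top",[.276,.589,.248]),-cam("top")[1].T@cam("top")[2],-cam("side")[1].T@cam("side")[2])
E
```

```text
handle [0.49219012 0.16175404 0.16672204] cover [ 0.49505436 -0.12608644  0.05797146]
[ 0.49789733 -0.12674832  0.056     ] [0.49213117 0.16159994 0.166     ] [0.48686921 0.1575811  0.        ] [-24.92436293 376.30323169] [0.41053802 0.03546448 1.17504805] [0.54095623 0.75835679 0.64047474]
```

View pics/tc.png

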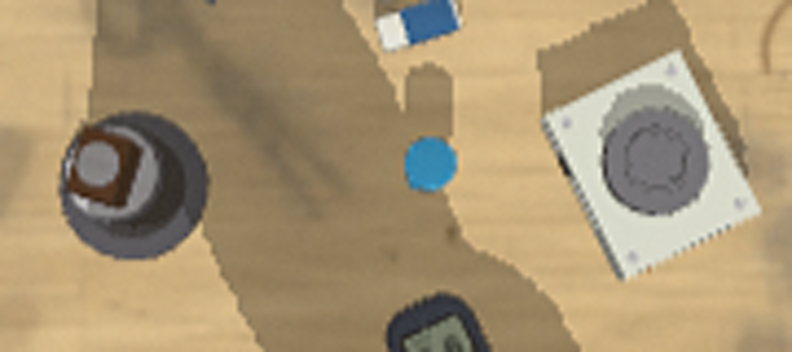

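View pics/sc.png

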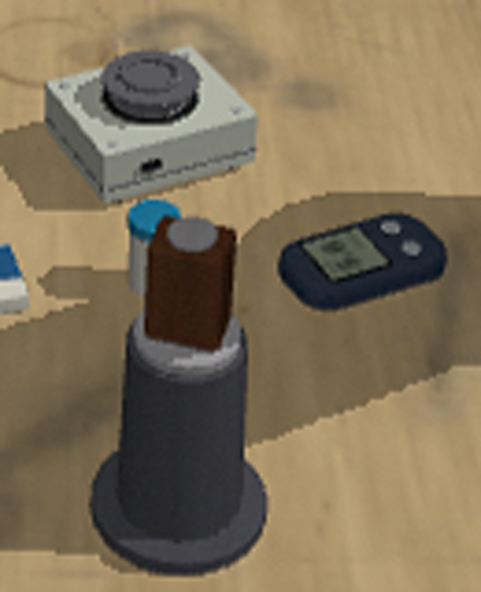

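The crops show the brown handle with its grey end disc at about (207.5,262) in the top view, and the flange disc centred at about (333.8,261.3). Next come the handle yaw and the refined centres from masks.

```bash
cat > m.py <<'E'
from h import *
t=cv2.imread("pics/top0.png");s=cv2.imread("pics/side0.png")
def big(m): 
    n,l,st,c=cv2.connectedComponentsWithStats(m.astype(np.uint8));i=1+st[1:,4].argmax();return (l==i).astype(np.uint8)
def brown(im,x0,x1,y0,y1):
    h=cv2.cvtColor(im,cv2.COLOR_BGR2HSV).astype(int);m=((h[...,0]<15)|(h[...,0]>172))&(h[...,1]>100)&(h[...,2]<130)
    z=np.zeros_like(m);z[y0:y1,x0:x1]=m[y0:y1,x0:x1];return big(z)
if __name__=="__main__":
    m=brown(t,190,230,245,285);c=cv2.findContours(m,0,2)[0][0]
    r=cv2.minAreaRect(c);bp=cv2.boxPoints(r);print(r,m.sum());print(bp)
    print("box world z.166",[onz("top",*p,.166)[:2].round(4) for p in bp])
    # grey end disc: enclosed non-brown inside hull
    hull=cv2.fillPoly(np.zeros_like(m),[cv2.convexHull(c)],1);d=big((hull-m)>0)
    mo=cv2.moments(d);dt=(mo['m10']/mo['m00'],mo['m01']/mo['m00']);print("disc top",dt,d.sum())
    g=t.astype(int);sat=g.max(2)-g.min(2)
    z=np.zeros(sat.shape,bool);z[245:280,318:352]=1
    f=big((sat<25)&(g.max(2)<125)&z);print("flange",cv2.fitEllipse(cv2.findContours(f,0,1)[0][0]),f.sum())
    hs=brown(s,300,345,225,275);c=cv2.findContours(hs,0,2)[0][0];hull=cv2.fillPoly(np.zeros_like(hs),[cv2.convexHull(c)],1);d=big((hull-hs)>0)
    print("side brown bbox",cv2.boundingRect(c),cv2.boundingRect(d), cv2.convexHull(c)[:,0].tolist())
    ds=(270+193/3.7-.4,175+234/3.7-.4);print("handle tri",tri(dt,ds),onz("top",*dt,.167),onz("side",*ds,.167))
    fs=(270+152/3.7-.4,175+74/3.7-.4);print("cover tri",tri((333.6,261),fs),onz("top",333.6,261,.057),onz("side",*fs,.057))
E
python3 m.py
```

```text
((207.9500274658203, 262.6500244140625), (13.597793579101562, 15.17893123626709), 18.434947967529297) 102
[[199.10004 267.70004]
 [203.90002 253.30003]
 [216.80002 257.6    ]
 [212.00003 272.     ]]
box world z.166 [array([0.4781, 0.1806]), array([0.5089, 0.1705]), array([0.4991, 0.1427]), array([0.4684, 0.1529])]
disc top (206.4, 261.7894736842105) 95
flange ((333.2689208984375, 261.3419494628906), (22.989498138427734, 23.20677375793457), 100.7110824584961) 450
side brown bbox (309, 234, 25, 36) (315, 234, 14, 9) [[316, 234], [330, 236], [332, 237], [333, 238], [333, 241], [332, 257], [331, 261], [329, 267], [327, 269], [326, 269], [312, 266], [310, 265], [309, 264], [309, 255], [310, 241], [313, 235], [314, 234]]
handle tri [0.48978331 0.16468517 0.16911797] [0.49041397 0.16490484 0.167     ] [0.48912467 0.16210699 0.167     ]
cover tri [ 0.49425662 -0.12505893  0.05941386] [ 0.49543859 -0.12554363  0.057     ] [ 0.49313927 -0.12848791  0.057     ]
```

>>> carry_out(steps=[[1,0.214,-0.426,0,0,0,0.157],[1,0.214,-0.426,0,0,0,0.157],[1,0.214,-0.426,0,0,0,0.157],[1,0.214,-0.426,0,0,0,0.157],[1,0.214,-0.426,0,0,0,0.157],[1,0.214,-0.426,0,0,0,0.157],[1,0.214,-0.426,0,0,0,0.157],[1,0.214,-0.426,0,0,0,0.157],[1,0.214,-0.426,0,0,0,0.157],[1,0.214,-0.426,0,0,0,0.157]])

```text
clock: 0.93
eef_pos: [0.4629, 0.2144, 0.2482]
orientation: [-0.0, 0.14, 0.99, -0.0]
contact_force: [1.1, 0.2, 0.5]
finger_gap: 0.998
grasp_force: 0.0
```

>>> carry_out(steps=[[1,0,0,0,0,0,0],[1,0,0,0,0,0,0],[1,0,0,0,0,0,0]])

```text
clock: 1.18
eef_pos: [0.4622, 0.2168, 0.2481]
orientation: [-0.0, 0.14, 0.99, 0.0]
contact_force: [-0.9, -0.1, -0.9]
finger_gap: 0.998
grasp_force: 0.0
```

```bash
python3 - <<'E'
from h import *
s=robot.observe();print(s["eef_pos"],s["orientation"],s["contact_force"],2*np.degrees(np.arctan2(s["orientation"][2],s["orientation"][1]))-90)
E
```

```text
[0.4622194  0.21679647 0.24811442] [-4.45907426e-04  1.40072368e-01  9.90141148e-01  1.98161231e-04] [-0.87637206 -0.07334952 -0.86981287] 73.89593033835379
```

>>> carry_out(steps=[[1,0.014,-0.027,0,0,0,0],[1,0.028,-0.054,0,0,0,0],[1,0.028,-0.054,0,0,0,0],[1,0.028,-0.054,-0.035,0,0,0],[1,0.028,-0.054,-0.045,0,0,0],[1,0.028,-0.054,-0.045,0,0,0]])

```text
clock: 1.68
eef_pos: [0.4877, 0.1635, 0.2007]
orientation: [-0.003, 0.138, 0.99, -0.001]
contact_force: [-0.5, 0.5, 0.1]
finger_gap: 1.0
grasp_force: 0.0
```

```bash
python3 - <<'E'
from h import *
t=robot.read_camera("top")[:,:,::-1];s=robot.read_camera("side")[:,:,::-1]
a=cv2.resize(t[215:305,165:265],(500,450),interpolation=2);b=cv2.resize(s[150:300,270:370],(300,450),interpolation=2)
cv2.imwrite("pics/c2.png",np.hstack([a,b]));print(robot.observe()["eef_pos"])
E
```

```text
[0.48989842 0.16378798 0.20324935]
```

View pics/c2.png

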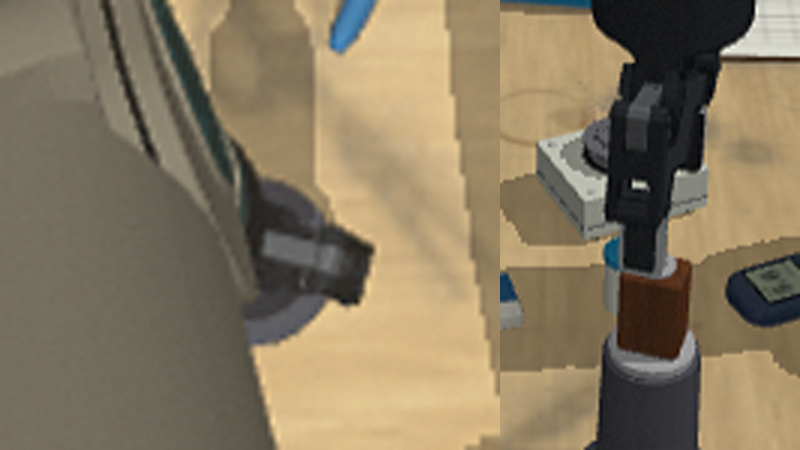

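```bash
python3 - <<'E'
from h import *
e=np.array([.4899,.1638,.2032]);d=np.array([.277,.961,0])
for zt in(-.002,-.006,-.017): print(zt,proj("side",e+d*.050+[0,0,zt]),proj("side",e+d*.0425+[0,0,zt]))
for x in(.486,.490,.494): print(x,proj("side",[x,.163,.167]),proj("side",[x,.163,.108]),proj("top",[x,.163,.167]))
E
```

```text
-0.002 [314.47927728 240.69418852] [315.69865106 237.59470973]
-0.006 [314.38889664 242.84779287] [315.60505741 239.74050617]
-0.017 [314.14337753 248.69806168] [315.35078434 245.57015638]
0.486 [323.786562   238.20485679] [322.20831491 266.42796718] [207.27761238 263.82608624]
0.49 [321.23451253 238.19604626] [319.76555349 266.4179645 ] [207.28595847 261.96564002]
0.494 [318.6827595  238.18723676] [317.3230637  266.40796292] [207.29429358 260.10764406]
```

The picture shows the near finger lined up over the handle's +y face, within a few mm, at side pixel (318,240). I'll descend and grip.

>>> carry_out(steps=[[1,0,0,-0.03,0,0,0],[1,0,0,-0.061,0,0,0],[1,0,0,-0.061,0,0,0],[1,0,0,-0.061,0,0,0],[0,0,0,-0.061,0,0,0],[0,0,0,-0.061,0,0,0],[0,0,0,-0.061,0,0,0],[0,0,0,-0.061,0,0,0],[0,0,0,-0.061,0,0,0],[0,0,0,-0.061,0,0,0]])

```text
clock: 2.62
eef_pos: [0.4911, 0.1626, 0.1433]
orientation: [0.001, 0.14, 0.99, 0.0]
contact_force: [-0.4, 0.4, 5.8]
finger_gap: 0.299
grasp_force: 59.0
```

>>> carry_out(steps=[[0,0,0,0.0,0,0,0],[0,0,0,0.01,0,0,0],[0,0,0,0.03,0,0,0],[0,0,0,0.06,0,0,0],[0,0,0,0.09,0,0,0],[0,0,0,0.12,0,0,0],[0,0,0,0.12,0,0,0],[0,0,0,0.12,0,0,0]])

```text
clock: 3.28
eef_pos: [0.4913, 0.1626, 0.2641]
orientation: [0.002, 0.14, 0.99, 0.001]
contact_force: [-0.3, 0.1, -2.1]
finger_gap: 0.297
grasp_force: 59.6
```

```bash
python3 - <<'E'
from h import *
t=robot.read_camera("top")[:,:,::-1];s=robot.read_camera("side")[:,:,::-1]
a=cv2.resize(t[205:305,165:265],(400,400),interpolation=2);b=cv2.resize(s[100:330,250:400],(391,600),interpolation=2)
cv2.imwrite("pics/c3.png",np.hstack([cv2.copyMakeBorder(a,0,200,0,0,0),b]));o=robot.observe();print(o["eef_pos"],o["orientation"],o["contact_force"],o["grasp_force"])
E
```

```text
[0.48963118 0.16201543 0.26165455] [-8.86118008e-04  1.39945065e-01  9.90158763e-01 -4.65890110e-04] [-0.70852055  0.6748363  -2.34473347] 59.579211473464966
```

View pics/c3.png

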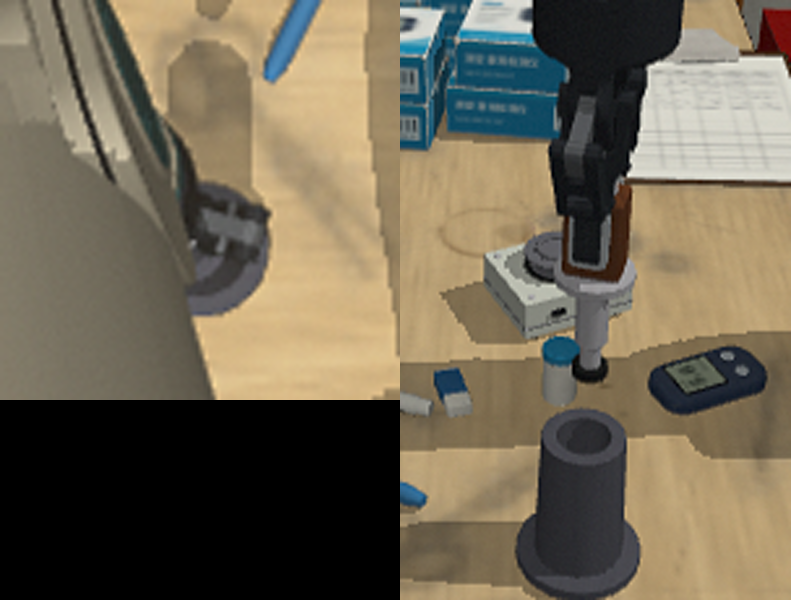

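Press held upright and clear of the stand, with the nose at about side (323,244). Next is its position relative to the cover.

```bash
python3 - <<'E'
from h import *
def ony(n,u,v,y):
    o,d=ray(n,u,v);return o+d*(y-o[1])/d[1]
print("nose ctr bottom",ony("side",323.3,244.5,.162),"collar",ony("side",250+196.5/2.607,100+275/2.607,.162))
print("stand mouth",onz("side",250+184/2.607,100+436/2.607,.108))
print("cover",onz("side",270+152/3.7-.4,175+74/3.7-.4,.058))
E
```

```text
nose ctr bottom [0.48612089 0.162      0.15346421] collar [0.48626998 0.162      0.22868671]
stand mouth [0.48877169 0.16499962 0.108     ]
cover [ 0.49322122 -0.12696797  0.058     ]
```

>>> carry_out(steps=[[0,0.0,-0.02,0,0,0,0],[0,0.001,-0.055,0,0,0,0],[0,0.002,-0.09,0,0,0,0],[0,0.003,-0.125,0,0,0,0],[0,0.004,-0.16,0,0,0,0],[0,0.005,-0.195,0,0,0,0],[0,0.006,-0.23,0,0,0,0],[0,0.006,-0.26,0,0,0,0],[0,0.006,-0.28,0,0,0,0],[0,0.006,-0.29,0,0,0,0]])

```text
clock: 4.22
eef_pos: [0.4949, -0.1312, 0.2607]
orientation: [-0.002, 0.142, 0.99, -0.001]
contact_force: [-0.9, -0.3, -1.3]
finger_gap: 0.296
grasp_force: 59.6
```

>>> carry_out(steps=[[0,0,0,-0.02,0,0,0],[0,0,0,-0.045,0,0,0],[0,0,0,-0.065,0,0,0],[0,0,0,-0.065,0,0,0],[0,0,0,-0.065,0,0,0]])

```text
clock: 4.63
eef_pos: [0.4954, -0.1264, 0.1959]
orientation: [-0.002, 0.139, 0.99, 0.0]
contact_force: [0.6, 0.5, -2.0]
finger_gap: 0.293
grasp_force: 59.4
```

```bash
python3 - <<'E'
from h import *
t=robot.read_camera("top")[:,:,::-1];s=robot.read_camera("side")[:,:,::-1]
a=cv2.resize(t[225:305,290:370],(320,320),interpolation=2);b=cv2.resize(s[140:240,270:350],(480,600),interpolation=2)
cv2.imwrite("pics/c4.png",np.hstack([cv2.copyMakeBorder(a,0,280,0,0,0),b]));o=robot.observe();print(o["eef_pos"],o["orientation"],o["contact_force"],o["wrist_torque"])
E
```

```text
[ 0.49720427 -0.12712674  0.1978912 ] [3.72656376e-04 1.39543750e-01 9.90215831e-01 1.04383940e-04] [ 0.82194526 -0.3624395  -1.74082384] [-0.04221236  0.03984354  0.03326927]
```

View pics/c4.png

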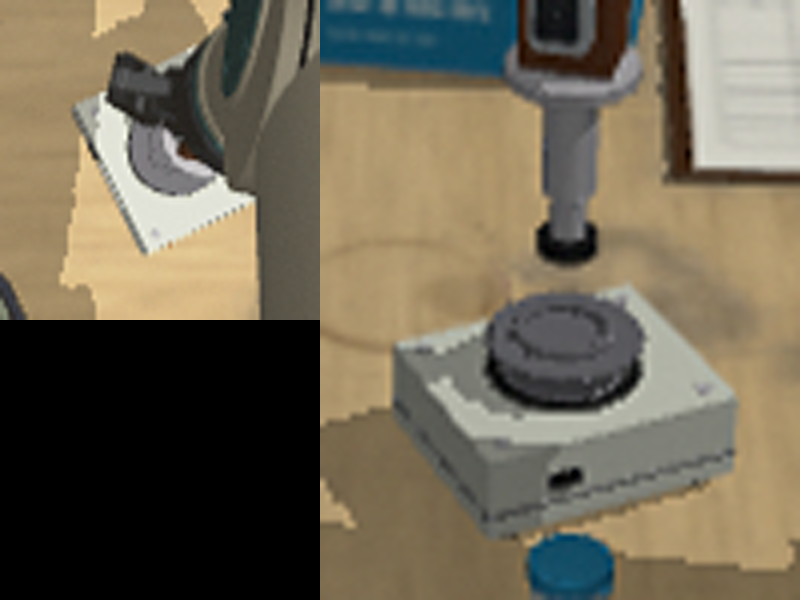

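The side crop shows the nose at u≈567 above the ring, centred at u≈566, so it's well centred. The estimated y agrees within about 1 mm. I'll lower it by feel.

>>> carry_out(steps=[[0,0,0,-0.01,0,0,0],[0,0,0,-0.018,0,0,0],[0,0,0,-0.022,0,0,0],[0,0,0,-0.024,0,0,0],[0,0,0,-0.024,0,0,0]])

```text
clock: 5.15
eef_pos: [0.4962, -0.1275, 0.1728]
orientation: [-0.001, 0.14, 0.99, 0.0]
contact_force: [-0.1, -0.4, -1.5]
finger_gap: 0.296
grasp_force: 59.5
```

>>> carry_out(steps=[[0,0,0,-0.001,0,0,0],[0,0,0,-0.002,0,0,0],[0,0,0,-0.003,0,0,0],[0,0,0,-0.003,0,0,0]])

```text
clock: 5.48
eef_pos: [0.4966, -0.1276, 0.1703]
orientation: [-0.0, 0.14, 0.99, -0.0]
contact_force: [-0.1, -0.8, -1.9]
finger_gap: 0.3
grasp_force: 59.5
```

>>> carry_out(steps=[[0,0,0,-0.001,0,0,0],[0,0,0,-0.002,0,0,0],[0,0,0,-0.002,0,0,0]])

```text
clock: 5.73
eef_pos: [0.4965, -0.1276, 0.1682]
orientation: [-0.0, 0.14, 0.99, 0.0]
contact_force: [-1.2, 0.2, -1.7]
finger_gap: 0.295
grasp_force: 59.5
```

>>> carry_out(steps=[[0,0,0,-0.001,0,0,0],[0,0,0,-0.002,0,0,0],[0,0,0,-0.002,0,0,0]])

```text
clock: 5.98
eef_pos: [0.4964, -0.1275, 0.1661]
orientation: [-0.0, 0.14, 0.99, 0.0]
contact_force: [0.4, 0.9, -3.4]
finger_gap: 0.3
grasp_force: 59.5
```

>>> carry_out(steps=[[0,0,0,-0.001,0,0,0],[0,0,0,-0.001,0,0,0]])

```text
clock: 6.15
eef_pos: [0.4965, -0.1276, 0.1652]
orientation: [-0.0, 0.14, 0.99, 0.0]
contact_force: [0.2, -0.6, -2.1]
finger_gap: 0.298
grasp_force: 59.5
```

>>> carry_out(steps=[[0,0,0,-0.001,0,0,0],[0,0,0,-0.001,0,0,0]])

```text
clock: 6.32
eef_pos: [0.4965, -0.1276, 0.1642]
orientation: [-0.0, 0.14, 0.99, 0.0]
contact_force: [-0.2, 0.5, -1.9]
finger_gap: 0.293
grasp_force: 59.5
```

>>> carry_out(steps=[[0,0,0,-0.001,0,0,0],[0,0,0,-0.001,0,0,0]])

```text
clock: 6.48
eef_pos: [0.4965, -0.1276, 0.1632]
orientation: [-0.0, 0.14, 0.99, 0.0]
contact_force: [-0.3, 0.9, -2.4]
finger_gap: 0.3
grasp_force: 59.5
```

>>> carry_out(steps=[[0,0,0,-0.001,0,0,0],[0,0,0,-0.001,0,0,0]])

```text
clock: 6.65
eef_pos: [0.4965, -0.1276, 0.1622]
orientation: [-0.0, 0.14, 0.99, 0.0]
contact_force: [-0.6, -0.1, -3.3]
finger_gap: 0.302
grasp_force: 59.5
```

>>> carry_out(steps=[[0,0,0,-0.001,0,0,0],[0,0,0,-0.001,0,0,0]])

```text
clock: 6.82
eef_pos: [0.4967, -0.1277, 0.1614]
orientation: [0.0, 0.14, 0.99, -0.0]
contact_force: [0.0, -0.3, -1.1]
finger_gap: 0.297
grasp_force: 59.9
```

>>> carry_out(steps=[[0,0,0,-0.001,0,0,0],[0,0,0,-0.001,0,0,0]])

```text
clock: 6.98
eef_pos: [0.4968, -0.1277, 0.1606]
orientation: [0.0, 0.14, 0.99, -0.0]
contact_force: [-1.1, 0.3, 1.1]
finger_gap: 0.301
grasp_force: 60.2
```

>>> carry_out(steps=[[0,0,0,-0.001,0,0,0],[0,0,0,-0.001,0,0,0]])

```text
clock: 7.15
eef_pos: [0.4969, -0.1277, 0.1596]
orientation: [0.0, 0.14, 0.99, -0.0]
contact_force: [-0.0, 1.1, 1.7]
finger_gap: 0.301
grasp_force: 60.3
```

Contact was felt at TCP z≈0.1612.

>>> carry_out(steps=[[0,0,0,-0.001,0,0,0],[0,0,0,-0.001,0,0,0]])

```text
clock: 7.32
eef_pos: [0.4968, -0.1277, 0.1583]
orientation: [0.0, 0.14, 0.99, -0.0]
contact_force: [0.9, 0.3, 0.5]
finger_gap: 0.299
grasp_force: 60.1
```

>>> carry_out(steps=[[0,0,0,-0.001,0,0,0],[0,0,0,-0.001,0,0,0]])

```text
clock: 7.48
eef_pos: [0.4963, -0.1275, 0.1569]
orientation: [-0.0, 0.14, 0.99, 0.0]
contact_force: [-0.1, -0.0, -1.0]
finger_gap: 0.294
grasp_force: 59.8
```

>>> carry_out(steps=[[0,0,0,-0.001,0,0,0],[0,0,0,-0.001,0,0,0]])

```text
clock: 7.65
eef_pos: [0.4961, -0.1274, 0.1557]
orientation: [-0.001, 0.14, 0.99, 0.0]
contact_force: [-0.2, 0.4, -1.7]
finger_gap: 0.293
grasp_force: 59.7
```

>>> carry_out(steps=[[0,0,0,-0.001,0,0,0],[0,0,0,-0.001,0,0,0]])

```text
clock: 7.82
eef_pos: [0.4962, -0.1275, 0.1548]
orientation: [-0.001, 0.14, 0.99, 0.0]
contact_force: [0.6, -0.1, -3.0]
finger_gap: 0.302
grasp_force: 59.7
```

```bash
python3 - <<'E'
from h import *
s=robot.read_camera("side")[:,:,::-1]
b=cv2.resize(s[140:240,270:350],(480,600),interpolation=2)
cv2.imwrite("pics/c5.png",b);o=robot.observe();print(o["eef_pos"],o["orientation"],o["contact_force"],o["wrist_torque"])
E
```

```text
[ 0.49631074 -0.12751835  0.15498272] [-3.92827861e-04  1.39903593e-01  9.90165052e-01  3.24323866e-05] [-0.20047701 -0.57791901 -3.05058022] [ 0.00877466 -0.01070676  0.03244358]
```

View pics/c5.png

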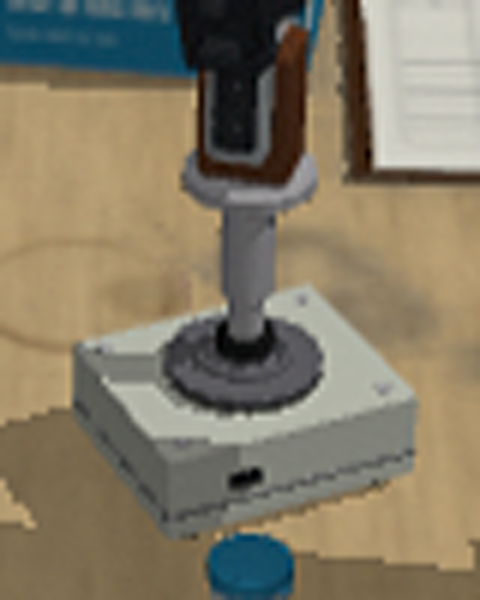

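The cover has dropped and the nose sits inside the ring, hovering about 3 mm after the snap. It may be about 1–2 mm to the far side. I'll nudge it +1 mm in y and continue down.

>>> carry_out(steps=[[0,0,0.001,0,0,0,0],[0,0,0.001,-0.001,0,0,0],[0,0,0.001,-0.001,0,0,0]])

```text
clock: 8.12
eef_pos: [0.4965, -0.1265, 0.1542]
orientation: [-0.0, 0.14, 0.99, 0.0]
contact_force: [-0.2, 0.3, -2.6]
finger_gap: 0.294
grasp_force: 59.7
```

>>> carry_out(steps=[[0,0,0,-0.001,0,0,0],[0,0,0,-0.001,0,0,0]])

```text
clock: 8.28
eef_pos: [0.4965, -0.1266, 0.1532]
orientation: [-0.0, 0.14, 0.99, 0.0]
contact_force: [-0.6, -0.4, -2.1]
finger_gap: 0.295
grasp_force: 59.7
```

>>> carry_out(steps=[[0,0,0,-0.001,0,0,0],[0,0,0,-0.001,0,0,0]])

```text
clock: 8.45
eef_pos: [0.4967, -0.1267, 0.1525]
orientation: [0.0, 0.14, 0.99, 0.0]
contact_force: [-1.2, -0.3, 0.8]
finger_gap: 0.294
grasp_force: 59.9
```

>>> carry_out(steps=[[0,0,0,-0.001,0,0,0],[0,0,0,-0.001,0,0,0]])

```text
clock: 8.62
eef_pos: [0.4968, -0.1267, 0.1518]
orientation: [0.0, 0.14, 0.99, -0.0]
contact_force: [-1.3, 0.2, 6.5]
finger_gap: 0.3
grasp_force: 60.5
```

>>> carry_out(steps=[[0,0,0,-0.001,0,0,0],[0,0,0,-0.001,0,0,0]])

```text
clock: 8.78
eef_pos: [0.4968, -0.1267, 0.1512]
orientation: [0.0, 0.14, 0.99, -0.0]
contact_force: [-2.8, 0.5, 10.0]
finger_gap: 0.301
grasp_force: 61.1
```

>>> carry_out(steps=[[0,0,0,-0.0005,0,0,0],[0,0,0,-0.0005,0,0,0]])

```text
clock: 8.95
eef_pos: [0.4969, -0.1267, 0.151]
orientation: [0.001, 0.14, 0.99, 0.0]
contact_force: [-2.8, 1.0, 11.9]
finger_gap: 0.3
grasp_force: 61.2
```

>>> carry_out(steps=[[0,0,0,-0.0005,0,0,0],[0,0,0,-0.001,0,0,0],[0,0,0,-0.001,0,0,0]])

```text
clock: 9.2
eef_pos: [0.4969, -0.1267, 0.1506]
orientation: [0.001, 0.14, 0.99, 0.0]
contact_force: [-3.6, -0.6, 16.7]
finger_gap: 0.298
grasp_force: 62.2
```

>>> carry_out(steps=[[0,0,0,-0.0005,0,0,0],[0,0,0,-0.0005,0,0,0],[0,0,0,-0.0005,0,0,0],[0,0,0,-0.0005,0,0,0],[0,0,0,-0.0005,0,0,0],[0,0,0,-0.0005,0,0,0],[0,0,0,-0.0005,0,0,0],[0,0,0,-0.0005,0,0,0],[0,0,0,-0.0005,0,0,0]])

```text
clock: 9.95
eef_pos: [0.497, -0.1267, 0.1505]
orientation: [0.001, 0.14, 0.99, 0.0]
contact_force: [-4.6, 1.4, 20.5]
finger_gap: 0.297
grasp_force: 62.8
```

>>> carry_out(steps=[[0,0,0,0.002,0,0,0],[0,0,0,0.006,0,0,0],[0,0,0,0.02,0,0,0],[0,0,0,0.04,0,0,0],[0,0,0,0.07,0,0,0],[0,0,0,0.1,0,0,0],[0,0,0,0.115,0,0,0],[0,0,0,0.115,0,0,0],[0,0,0,0.115,0,0,0]])

```text
clock: 10.7
eef_pos: [0.4967, -0.1266, 0.2635]
orientation: [0.001, 0.14, 0.99, -0.0]
contact_force: [-0.4, 0.9, -2.6]
finger_gap: 0.3
grasp_force: 59.6
```

```bash
python3 - <<'E'
from h import *
s=robot.read_camera("side")[:,:,::-1]
b=cv2.resize(s[120:220,265:345],(480,600),interpolation=2)
cv2.imwrite("pics/c6.png",b);o=robot.observe();print(o["eef_pos"],o["orientation"],o["contact_force"],o["wrist_torque"])
E
```

```text
[ 0.49589871 -0.12643686  0.26242211] [-7.31275722e-04  1.39921366e-01  9.90162347e-01  5.94868158e-05] [-0.10675418 -0.48105594 -2.19747554] [-0.00105418  0.02465092 -0.05870742]
```

View pics/c6.png

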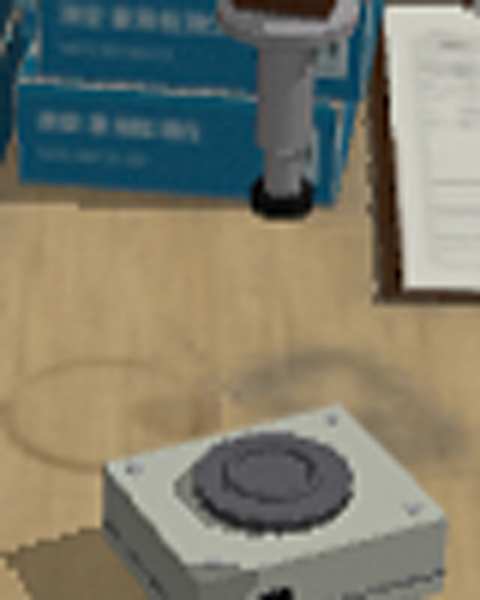

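The cover sits flat and low on the seal all round. I'll return the press.

>>> carry_out(steps=[[0,0,0.02,0,0,0,0],[0,-0.001,0.055,0,0,0,0],[0,-0.002,0.09,0,0,0,0],[0,-0.003,0.125,0,0,0,0],[0,-0.004,0.16,0,0,0,0],[0,-0.005,0.195,0,0,0,0],[0,-0.006,0.23,0,0,0,0],[0,-0.006,0.26,0,0,0,0],[0,-0.006,0.28,0,0,0,0],[0,-0.006,0.289,0,0,0,0]])

```text
clock: 11.58
eef_pos: [0.489, 0.1662, 0.2613]
orientation: [-0.002, 0.137, 0.991, 0.0]
contact_force: [0.3, 0.7, -2.3]
finger_gap: 0.295
grasp_force: 59.6
```

>>> carry_out(steps=[[0,0,0,0,0,0,0],[0,0,0,0,0,0,0],[0,0,0,-0.02,0,0,0],[0,0,0,-0.03,0,0,0],[0,0,0,-0.03,0,0,0]])

```text
clock: 12.0
eef_pos: [0.4889, 0.1595, 0.231]
orientation: [-0.002, 0.141, 0.99, -0.002]
contact_force: [-0.1, 0.8, -2.2]
finger_gap: 0.296
grasp_force: 59.5
```

```bash
python3 - <<'E'
from h import *
s=robot.read_camera("side")[:,:,::-1]
b=cv2.resize(s[180:300,280:360],(400,600),interpolation=2)
cv2.imwrite("pics/c7.png",b);o=robot.observe();print(o["eef_pos"],o["orientation"],o["contact_force"],o["wrist_torque"])
E
```

```text
[0.48970915 0.16020715 0.23209643] [-0.00156011  0.14123062  0.98997469 -0.00126062] [-0.4216006  -0.42486672 -1.57257723] [-0.01002082  0.01839255 -0.00475509]
```

View pics/c7.png

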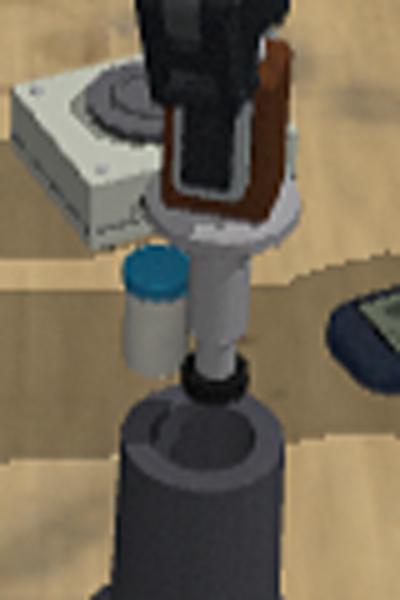

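The nose is at u≈216 and the bore centre at u≈203 (5x crop), so the nose is about 3 mm too low in x. I'll correct that and let it settle.

>>> carry_out(steps=[[0,0.0025,0,0,0,0,0],[0,0.0025,0,0,0,0,0],[0,0.0025,0,0,0,0,0],[0,0.0025,0,0,0,0,0],[0,0.0025,0,0,0,0,0]])

```text
clock: 12.47
eef_pos: [0.4933, 0.1625, 0.2337]
orientation: [0.0, 0.14, 0.99, 0.0]
contact_force: [-0.2, -0.3, -1.9]
finger_gap: 0.298
grasp_force: 59.5
```

```bash
python3 - <<'E'
from h import *
o=robot.observe();print(o["eef_pos"])
im=cv2.imread("pics/top0.png")
g=im.astype(int);m=((g.max(2)-g.min(2)<30)&(g.max(2)<110));z=np.zeros(m.shape,np.uint8);z[245:290,193:238]=m[245:290,193:238]
c=max(cv2.findContours(z,0,1)[0],key=cv2.contourArea);print(cv2.minEnclosingCircle(c))
# foot circle right/lower edges from crop: left 60,right 208,top~110,bottom 260 (x4.4)
u,v=185+(134/4.4)-.4,225+(185/4.4)-.4;print(u,v,onz("top",u,v,.004),onz("top",*cv2.minEnclosingCircle(c)[0],.004))
E
```

```text
[0.49325434 0.16245855 0.23370392]
((214.8547821044922, 266.60064697265625), 16.856197357177734)
215.05454545454543 266.6454545454546 [0.4908124  0.16421076 0.004     ] [0.49093328 0.16470891 0.004     ]
```

>>> carry_out(steps=[[0,0,0,-0.012,0,0,0],[0,0,0,-0.024,0,0,0],[0,0,0,-0.036,0,0,0],[0,0,0,-0.036,0,0,0]])

```text
clock: 12.8
eef_pos: [0.4917, 0.162, 0.1957]
orientation: [-0.002, 0.14, 0.99, -0.001]
contact_force: [0.3, -0.3, -1.1]
finger_gap: 0.296
grasp_force: 59.5
```

>>> carry_out(steps=[[0,0,0,-0.012,0,0,0],[0,0,0,-0.024,0,0,0],[0,0,0,-0.036,0,0,0],[0,0,0,-0.044,0,0,0],[0,0,0,-0.048,0,0,0],[0,0,0,-0.048,0,0,0]])

```text
clock: 13.3
eef_pos: [0.4928, 0.1624, 0.1489]
orientation: [-0.0, 0.14, 0.99, -0.0]
contact_force: [0.3, -0.3, -1.9]
finger_gap: 0.297
grasp_force: 59.7
```

>>> carry_out(steps=[[0,0,0,-0.002,0,0,0],[0,0,0,-0.003,0,0,0],[0,0,0,-0.004,0,0,0],[0,0,0,-0.004,0,0,0]])

```text
clock: 13.63
eef_pos: [0.4932, 0.1624, 0.1456]
orientation: [0.0, 0.14, 0.99, 0.0]
contact_force: [0.1, 0.2, -1.6]
finger_gap: 0.297
grasp_force: 59.7
```

>>> carry_out(steps=[[0,0,0,-0.001,0,0,0],[0,0,0,-0.001,0,0,0]])

```text
clock: 13.8
eef_pos: [0.4931, 0.1624, 0.1444]
orientation: [0.0, 0.14, 0.99, 0.0]
contact_force: [-0.2, -0.5, -2.5]
finger_gap: 0.299
grasp_force: 59.7
```

>>> carry_out(steps=[[0,0,0,-0.001,0,0,0],[0,0,0,-0.001,0,0,0]])

```text
clock: 13.97
eef_pos: [0.4932, 0.1624, 0.1434]
orientation: [0.0, 0.14, 0.99, 0.0]
contact_force: [-0.1, 0.2, -1.4]
finger_gap: 0.299
grasp_force: 59.9
```

>>> carry_out(steps=[[0,0,0,-0.0005,0,0,0],[0,0,0,-0.0005,0,0,0]])

```text
clock: 14.13
eef_pos: [0.4932, 0.1625, 0.1434]
orientation: [0.0, 0.14, 0.99, 0.0]
contact_force: [-0.9, -0.0, 3.7]
finger_gap: 0.298
grasp_force: 60.6
```

The collar is seated. I'll release and retreat.

>>> carry_out(steps=[[0.4,0,0,0,0,0,0],[0.6,0,0,0,0,0,0],[1,0,0,0,0,0,0],[1,0,0,0,0,0,0],[1,0,0,0,0,0,0],[1,0,0,0.02,0,0,0],[1,0,0,0.05,0,0,0],[1,0,0,0.085,0,0,0],[1,0,0,0.12,0,0,0]])

```text
clock: 14.88
eef_pos: [0.4925, 0.1622, 0.2638]
orientation: [-0.001, 0.14, 0.99, -0.0]
contact_force: [1.6, -0.8, 0.4]
finger_gap: 1.003
grasp_force: 0.0
```

>>> carry_out(steps=[[1,-0.01,0.04,0.02,0,0,0],[1,-0.03,0.08,0.02,0,0,0],[1,-0.05,0.12,0.02,0,0,0],[1,-0.07,0.16,0.02,0,0,0],[1,-0.09,0.2,0.02,0,0,0],[1,-0.11,0.24,0.02,0,0,0],[1,-0.13,0.28,0.02,0,0,0],[1,-0.15,0.31,0.02,0,0,0],[1,-0.16,0.33,0.02,0,0,0],[1,-0.16,0.33,0.02,0,0,0]])

```text
clock: 15.72
eef_pos: [0.3255, 0.5009, 0.2825]
orientation: [-0.003, 0.134, 0.991, 0.003]
contact_force: [-0.9, 0.6, 0.5]
finger_gap: 1.0
grasp_force: 0.0
```

```bash
python3 - <<'E'
from h import *
t=robot.read_camera("top")[:,:,::-1];s=robot.read_camera("side")[:,:,::-1]
b=cv2.resize(s[175:335,270:400],(480,590),interpolation=2);a=cv2.resize(t[225:305,185:365],(320,142),interpolation=2)
cv2.imwrite("pics/c8.png",np.hstack([b,cv2.copyMakeBorder(a,0,448,0,0,0)]));print(robot.observe()["eef_pos"])
E
```

```text
[0.33132952 0.49374339 0.28223977]
```

View pics/c8.png

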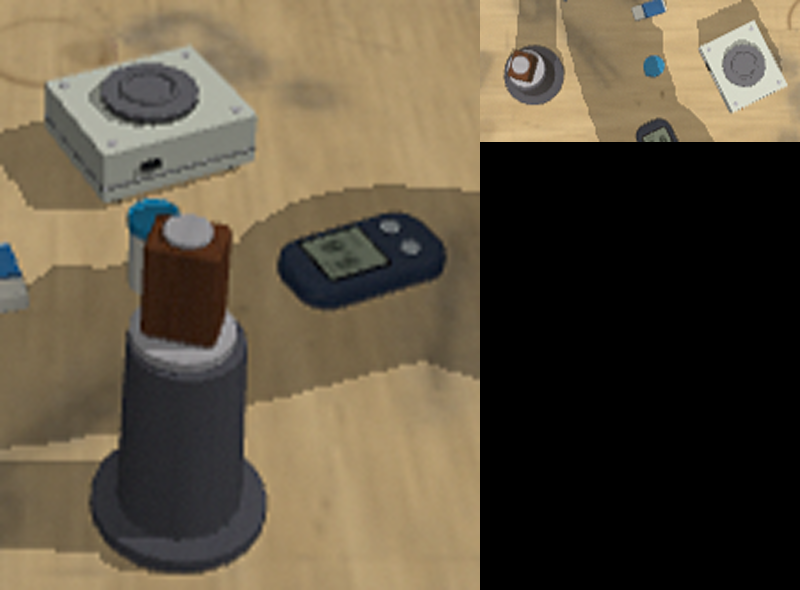

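The press stands upright in its stand, the cover is flat on its seal, and the other things are where they were. I'll hand it in.

```bash
python3 -c "
from workcell import robot
print(robot.close_job())"
```

```text
the job is handed in; nothing more can be done
None
```

The battery cover was pressed home with a peak push of about 22 N, held for over half a second, the press is back upright in its stand, and the job is handed in (result not reported) after about 16 s of robot time.

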